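Open the safety cap of the cleaner bottle

ROBOT

A 7-joint arm with a two-finger parallel gripper is mounted at the origin on a cart in front of the work surface, level with it; the furniture and walls round the work are solid. World frame = base frame: x ahead of the robot, y to its left, z up, the work surface at z = 0. Lengths are in m, angles in rad, forces in N, time in s.
With the tool pointing down it reaches from about 0.4 to 0.85 m from the base axis. Payload 10.4 kg.
Tool frame: the origin (TCP) lies midway between the tips of the shut fingers; the grasp point (between the pads) lies 19 mm behind it; z points along the fingers, y is the line along which they close (so a half turn about z gives the same grasp; the last joint's range is limited). The gripper opens to 87 mm and grips with 3 to 60 N. Pads are 19 mm wide; open, the fingers measure 117 mm over their backs; the gripper's body (75 mm by 190 mm) begins 51 mm behind the grasp point.
Start: joints at [1.164, 0.332, -0.065, 1.46, 0.022, 1.35, -0.088], TCP at [0.234, -0.58, 0.195] pointing down, gripper open.
Joint ranges: [-2.6, 2.6], [-0.5, 2.12], [-1.47, 1.34], [0.16, 2.42], [-1.27, 4.41], [0.06, 2.06], [-2.6, 2.6]. Speed limits (rad/s): [2.22, 2.22, 2.79, 2.79, 3.14, 3.14, 3.14].

INTERFACE

Orientations are given as a unit quaternion [x, y, z, w].
In Python, from bench import r gives the robot as it stands.
- The arm moves only by the tool carry_out, never from a script. Its argument "steps" is a list that holds one entry, the list of rows, each a list of 6 numbers: the shift along the tool's x, y, z in cm, then the turn, a rotation vector about the tool's x, y, z in rad. In form: [[[dx, dy, dz, wx, wy, wz], ...]]. A call has 1 to 20 rows; each row is the pose to reach, as a shift and turn from the pose commanded when the call began, along the tool's axes at that moment; what a row does not reach only later rows make up. A row lasts 1/12 s, in which the tool goes at most 41.7 mm and 7.16 degrees, less where a joint would pass 70% of its speed; a pose out of reach is approached as far as the arm can. A call with a gripper value outside its range is refused whole. "hand" is the closure, from -1 (fully open) to 1 (shut), set as the call begins (left out, the last holds). The fingers move at their own pace and stop on an object; "squeeze" is the grip in N (left out, the last holds). Time passes only in rows, so rows that repeat a pose let the fingers close. It gives the time, the measured TCP pose, the force, the opening and the grip force at its end, in the units of the state.
- r.read_state(): the state, without advancing time (a new reading comes with each control period).
- r.camera(name): name is "scene" or "top" or "wrist"; returns the picture (384x512x3 uint8, red, green, blue); there is no depth.
- r.camera_params(name): a dict with "fx", "fy", "cx", "cy" (pixels), "view" (4x4, takes a point from world to camera coordinates). Camera axes: x right, y up, looking along -z (the intrinsics and any distortion apply to the point x, -y, -z); pixel columns grow to the right and rows downward; lengths in m; the calibration is good to about 2 mm. A picture is of the moment at which its call begins: read the wrist's pose just before it. camera_params takes no time and is no camera call; for the wrist camera it gives the pose at the moment of the call.
- r.close_job(): hands the job in; it is judged then, once.
The state is a dict: "time": time; "joint_positions": joint angles; "joint_vel": joint speeds; "joint_torque": joint torques, N m; "ee_pos": TCP position; "eef_rot": TCP orientation; "ft_force": force on the tool from outside, world axes, zero at the start; "torque": the same for the moment, N m; "width": finger opening in m; "grip_force": force on a finger pad.
Only numpy, scipy, OpenCV 4.12 (cv2) and the standard library are available. Lean on these libraries where they do the work, as an engineer would, in place of code of your own. Each camera call takes 0.05 s, during which the arm holds its last target. There are 200 camera calls.

TASK

Take the push-and-turn safety cap off the cleaner bottle that is clamped in the steel stand: grip the cap, press it down and, still pressing, twist it anticlockwise (seen from above) by roughly a quarter turn until it is free, then lift it off. Finish while still holding the cap level and still, about 8 cm straight above the bottle's mouth. Leave the two small bottles and the scrub brush where they stand.

Things in the scene. Friction and masses are not known exactly. Their poses are not given: they have to be found in the camera images.
- bottle: White square cleaner bottle, 78x78 mm, clamped in a steel stand (base 124x104 mm) screwed to the worktop; both are one fixed thing. Origin: centre of the stand's underside, z up. The flange below the cap (42 mm wide) lies 131 mm above the worktop; under it the shoulders slope to 72 mm width at 106 mm. The neck inside the cap is 20 mm wide, with lugs out to 34 mm.
- mouth (a point): Centre of the bottle's mouth, on the neck's axis, 158 mm above the worktop. Neck bayonet: the cap turns only while kept down by more than 4.5 mm (6 mm is good, hard stop at 8 mm), anticlockwise seen from above (positive about z). It is free to lift after 1.1 rad of turn; a stop follows at about 2.0 rad; aim for 1.4 rad. Clockwise is blocked.
- cap: Grey ribbed round safety cap, 50 mm across, 34 mm high, about 40 g; loose but locked on the bottle by an inner bayonet. Origin: centre of its underside, z up; its x axis lies along the bottle's x when locked. Closed, its underside is 139 mm and its flat top 173 mm above the worktop. Round, so it can be gripped across any diameter. Needs push and turn: see mouth and seal_plug.
- seal_plug (a joint): Spring-loaded seal plug in the bottle's mouth that bears on the inside of the cap's top: 0 when up, grows as the cap is pushed down (m), at most 0.0095. Its spring needs 8 N to start and 1 N more per mm. If let up, the cap springs back to its first height, also when turned free.
- starch_bottle: Small beige starch bottle with a brown screw cap, 38x52x135 mm, standing loose; origin: centre of its underside. A bystander.
- stain_lifter: Small white squeeze bottle with a blue screw cap, 40x58x150 mm, standing loose; origin: centre of its underside. A bystander.
- scrub_brush: Grey scrub brush with a bow handle, 30x85x55 mm, loose; origin: centre of its underside. A bystander.
Things that resemble listed ones, but are neither listed nor needed, are in the scene too. Of the things shaped like the cap, the grey one is meant.

How it is judged:
On the way, in this order (a step that is already met when the one before it is completed fails the run):
1. the cap is pressed down by at least 3.5 mm while not yet turned (value of joint seal_plug above 0.0035 m and angle between the x axis of cap and the x axis of bottle, either way round below 0.4 rad), for 0.05 s.
2. the cap, still on the neck, is turned by more than 1 rad (angle between the x axis of cap and the x axis of bottle, either way round above 1 rad and z of cap in the frame of bottle below 0.145 m and horizontal distance between cap and mouth below 0.006 m), for 0.05 s.
At the end, for the whole second after the job is handed in: The cap is held by the fingers alone, level within 0.3 rad and still (under 30 mm/s), its underside 40 to 140 mm above the bottle's mouth and within 35 mm of the neck's axis; the two small bottles stand upright and they and the brush are within 30 mm of where they were (z of cap in the frame of mouth between 0.04 and 0.14 m and horizontal distance between cap and mouth below 0.035 m and angle between each of cap, starch_bottle, stain_lifter's own z axis and vertical below 0.3 rad and linear speed of cap below 0.03 m/s and contact force between the fingers and cap above 1 N and contact force between cap and bottle below 0.1 N and distance of each of starch_bottle, stain_lifter, scrub_brush from where it was at the start of the episode below 0.03 m); the arm keeps its last pose, push and grip.
It fails at once if a small bottle or the brush is shifted by more than 30 mm (distance of any of starch_bottle, stain_lifter, scrub_brush from where it was at the start of the episode above 0.03 m).
It also fails if it takes over 32 s, if anything falls off the work surface, if the arm or the gripper's body presses on something with over 40 N, if the wrist force passes 120 N, or if a joint passes its speed limit or range.

## Working session

There is one attempt and no reset: what is moved stays moved. The work goes in short steps, Python scripts to look and compute and a tool call to move; the robot and the scene stay as the last step left them, time stands still between calls to the robot, and variables do not carry over. Pictures are saved under pics/ and viewed, at most 10 in all, crops included, and the job is handed in when it is done.

Besides the shell and the picture viewer there is one more tool, called after "Call:" as a command line: name --argument value ..., lists and objects as JSON in quotes. carry_out: Moves the arm, as the interface text tells. Its arguments: {"type":"object","properties":{"steps":{"type":"array","items":{"type":"array","items":{"type":"array","items":{"type":"number"}}}},"hand":{"type":"number"},"squeeze":{"type":"number"}},"required":["steps"]}

```bash
mkdir -p pics; python3 - <<'E'
from bench import r
import cv2,numpy as np
s=r.read_state();print({k:np.round(v,3).tolist() for k,v in s.items()})
for n in("scene","top"):
    cv2.imwrite(f"pics/{n}0.png",r.camera(n)[:,:,::-1]);p=r.camera_params(n);print(n,p.keys(),{k:np.round(v,4).tolist() for k,v in p.items() })
E
```

```text
{'time': 0.0, 'joint_positions': [1.164, 0.333, -0.065, 1.461, 0.022, 1.35, -0.089], 'joint_vel': [0.0, 0.0, 0.0, -0.001, 0.0, 0.0, -0.001], 'joint_torque': [-0.0, -62.325, 0.025, -38.99, -0.061, 0.04, 0.0], 'ee_pos': [0.234, -0.579, 0.195], 'eef_rot': [0.982, 0.191, -0.0, -0.001], 'ft_force': [0.253, -0.97, -0.246], 'torque': [-0.016, -0.003, -0.013], 'grip_force': 0.0, 'width': 0.087}
scene dict_keys(['fx', 'fy', 'cx', 'cy', 'view']) {'fx': 356.345, 'fy': 356.345, 'cx': 252.1319, 'cy': 183.1311, 'view': [[0.6275, -0.7785, -0.0135, -0.3444], [0.5897, 0.4638, 0.6612, -0.4929], [-0.5085, -0.4229, 0.7501, -0.8151], [0.0, 0.0, 0.0, 1.0]]}
top dict_keys(['fx', 'fy', 'cx', 'cy', 'view']) {'fx': 359.0871, 'fy': 359.0871, 'cx': 253.1143, 'cy': 187.6373, 'view': [[0.0081, -0.9999, -0.0112, 0.0551], [0.9975, 0.0073, 0.07, -0.6411], [-0.0699, -0.0117, 0.9975, -1.3589], [0.0, 0.0, 0.0, 1.0]]}
```

View pics/scene0.png

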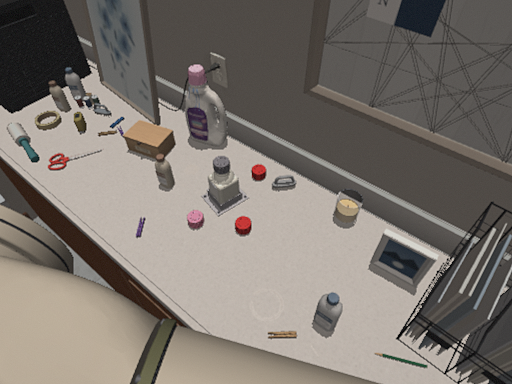

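View pics/top0.png

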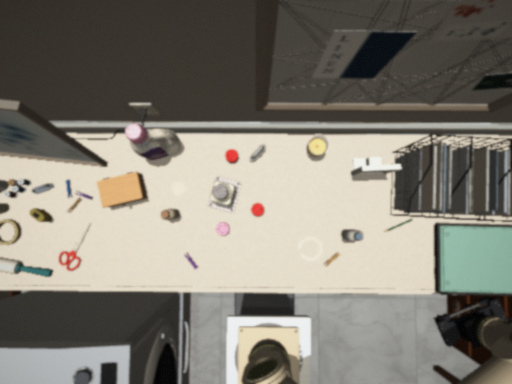

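The cap is the dark grey disc on the white bottle: scene (221,163), top (222,190). The pink and red caps are decoys.

```bash
cat > h.py <<'E'
import numpy as np
def ray(p,u,v):
    V=p["view"];R=V[:3,:3]
    d=R.T@np.array([(u-p["cx"])/p["fx"],-(v-p["cy"])/p["fy"],-1.]);return -R.T@V[:3,3],d/np.linalg.norm(d)
def onz(p,u,v,z):
    o,d=ray(p,u,v);return o+d*(z-o[2])/d[2]
def proj(p,P):
    c=p["view"]@np.r_[P,1];return p["cx"]-p["fx"]*c[0]/c[2],p["cy"]+p["fy"]*c[1]/c[2]
E
python3 - <<'E'
from bench import r
import cv2,numpy as np
from h import *
P={n:r.camera_params(n) for n in("scene","top")}
for n,(x0,y0,x1,y1) in dict(scene=(190,145,260,220),top=(200,165,250,215)).items():
    I=cv2.imread(f"pics/{n}0.png")[y0:y1,x0:x1]
    cv2.imwrite(f"pics/{n}_c.png",cv2.resize(I,None,fx=7,fy=7,interpolation=cv2.INTER_NEAREST))
for n,u,v in(("top",222,190),("scene",221,162)):print(n,onz(P[n],u,v,.173))
a=cv2.imread("pics/scene_c.png");b=cv2.imread("pics/top_c.png");H=max(a.shape[0],b.shape[0])
f=lambda i:cv2.copyMakeBorder(i,0,H-i.shape[0],0,0,0)
m=np.hstack([f(a),f(b)]);print(m.shape);cv2.imwrite("pics/crops.png",cv2.resize(m,(800,int(m.shape[0]*800/m.shape[1]))))
E
```

```text
top [0.62120722 0.16494939 0.173     ]
scene [0.61530062 0.17065265 0.173     ]
(525, 840, 3)
```

View pics/crops.png

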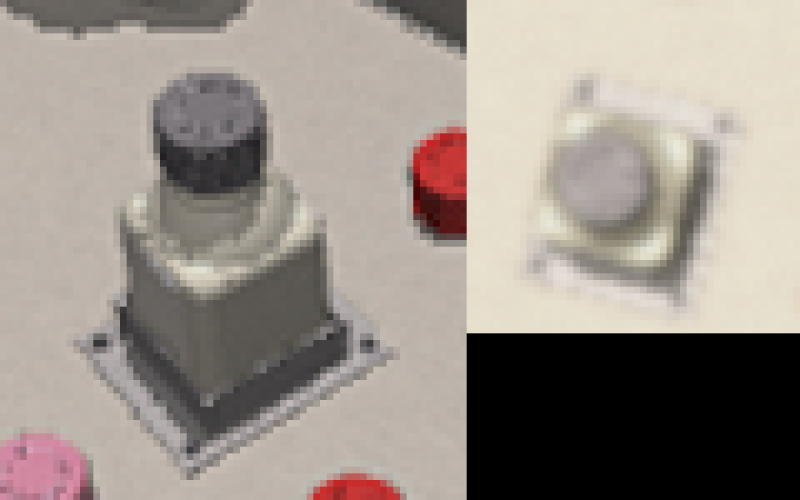

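The crops show the cap-top ellipse centred at scene about (221,161) and at top about (219.8,191.2). The stand is turned roughly 15°.

```bash
python3 - <<'E'
from bench import r
import numpy as np
from h import *
from scipy.spatial.transform import Rotation as Ro
P={n:r.camera_params(n) for n in("scene","top")}
for n,u,v in(("top",219.8,191.2),("scene",221,161)):print(n,onz(P[n],u,v,.173))
o1,d1=ray(P["top"],219.8,191.2);o2,d2=ray(P["scene"],221,161)
t=np.linalg.lstsq(np.c_[d1,-d2],o2-o1,rcond=None)[0];print(o1+d1*t[0],o2+d2*t[1])
s=r.read_state();print(Ro.from_quat(s["eef_rot"]).as_matrix().round(3))
w=r.camera_params("wrist");R=w["view"][:3,:3];print("cam pos",-R.T@w["view"][:3,3], R.round(2))
T=Ro.from_quat(s["eef_rot"]).as_matrix()
print("to (.45,.0,.30)",(T.T@(np.array([.617,.169,.30])-s["ee_pos"])*100).round(1))
E
```

```text
top [0.61702805 0.17244298 0.173     ]
scene [0.61844762 0.17350417 0.173     ]
[0.61691076 0.17223629 0.17497436] [0.61708563 0.17206039 0.17496634]
[[ 0.927  0.374 -0.001]
 [ 0.374 -0.927  0.001]
 [-0.    -0.001 -1.   ]]
cam pos [ 0.29453413 -0.55551824  0.38296784] [[ 0.37 -0.93 -0.  ]
 [ 0.9   0.36 -0.24]
 [ 0.22  0.09  0.97]]
to (.45,.0,.30) [ 63.5 -55.  -10.5]
```

Call:
carry_out --steps '[[[0, 0, -4, 0, 0, 0], [0, 0, -8, 0, 0, 0], [4, -3.5, -8, 0, 0, -0.1], [8, -7, -8, 0, 0, -0.2], [11, -9.5, -8, 0, 0, -0.3], [14, -12, -8, 0, 0, -0.4], [17, -14.5, -8, 0, 0, -0.5], [20, -17.4, -8, 0, 0, -0.6], [23, -20, -8, 0, 0, -0.66], [26, -22.6, -8, 0, 0, -0.66], [29, -25.2, -8, 0, 0, -0.66], [32, -27.8, -8, 0, 0, -0.66], [35, -30.4, -8, 0, 0, -0.66], [38, -33, -8, 0, 0, -0.66], [41, -35.6, -8, 0, 0, -0.66], [44, -38.2, -8, 0, 0, -0.66], [47, -40.9, -8, 0, 0, -0.66], [50, -43.5, -8, 0, 0, -0.66], [53, -46.1, -8, 0, 0, -0.66], [55, -48, -8, 0, 0, -0.66]]]' --hand -1 --squeeze 40

```text
time: 1.77
ee_pos: [0.5649, 0.075, 0.2749]
eef_rot: [0.866, 0.499, 0.0, -0.001]
ft_force: [-0.4, -0.1, -0.6]
width: 0.0869
grip_force: 0.0
```

```bash
python3 - <<'E'
from bench import r
import numpy as np
from scipy.spatial.transform import Rotation as Ro
s=r.read_state();T=Ro.from_quat(s["eef_rot"]).as_matrix()
print(s["time"],s["ee_pos"],np.round(s["joint_positions"],2),T.round(3),(T.T@(np.array([.6175,.173,.26])-s["ee_pos"])*100).round(2))
E
```

```text
1.7667 [0.56485375 0.07504659 0.27491576] [ 0.39  0.25 -0.73  1.45  0.17  1.5  -0.86] [[ 0.501  0.865 -0.   ]
 [ 0.865 -0.501  0.001]
 [ 0.001 -0.001 -1.   ]] [11.11 -0.35  1.5 ]
```

Call:
carry_out --steps '[[[3.5, -0.1, 0.5, 0, 0, 0], [7, -0.2, 1, 0, 0, 0], [9.5, -0.3, 1.3, 0, 0, 0], [11.1, -0.35, 1.5, 0, 0, 0], [11.1, -0.35, 1.5, 0, 0, 0], [11.1, -0.35, 1.5, 0, 0, 0]]]'

```text
time: 2.27
ee_pos: [0.6168, 0.1699, 0.2595]
eef_rot: [0.866, 0.499, -0.001, -0.0]
ft_force: [-0.2, -1.1, -0.1]
width: 0.0872
grip_force: 0.0
```

```bash
python3 - <<'E'
from bench import r
import numpy as np,cv2
from h import *
from scipy.spatial.transform import Rotation as Ro
s=r.read_state();p=r.camera_params("wrist");I=r.camera("wrist")
T=Ro.from_quat(s["eef_rot"]).as_matrix()
print(s["time"],s["ee_pos"],np.round(s["joint_positions"],2),s["ft_force"])
print("expect",proj(p,[.6175,.173,.173]),"tcp",proj(p,s["ee_pos"]))
cv2.imwrite("pics/w1.png",I[:,:,::-1])
E
```

```text
2.2667 [0.61675093 0.16994612 0.25945187] [ 0.18  0.44 -0.74  1.28  0.29  1.53 -1.05] [-0.18144808 -1.08307196 -0.06966635]
expect (np.float64(262.41635651874134), np.float64(181.42756478030105)) tcp (np.float64(263.0830447234136), np.float64(212.9272059670842))
```

View pics/w1.png

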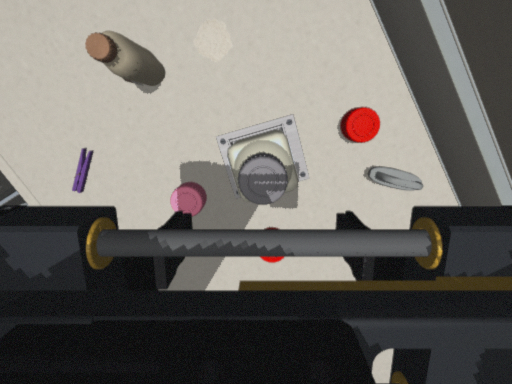

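The wrist view shows the grey cap at about (263,178), close to the predicted (262,181). I'll measure it precisely.

```bash
python3 - <<'E'
from bench import r
import numpy as np,cv2
from h import *
p=r.camera_params("wrist");print(p["fx"],-p["view"][:3,:3].T@p["view"][:3,3])
I=cv2.imread("pics/w1.png");c=I[130:220,220:310]
b=cv2.resize(c,None,fx=6,fy=6,interpolation=cv2.INTER_CUBIC)
for z,h in((.173,0),(.139,1)):
    q=[proj(p,[.6175+.025*np.cos(a),.173+.025*np.sin(a),z]) for a in np.linspace(0,6.28,40)]
    for u,v in q: cv2.circle(b,(int((u-220+.5)*6),int((v-130+.5)*6)),1,((0,255,0),(0,0,255))[h],-1)
cv2.imwrite("pics/w1c.png",b)
E
```

```text
284.5761204424491 [0.64995593 0.22468921 0.44820262]
```

View pics/w1c.png

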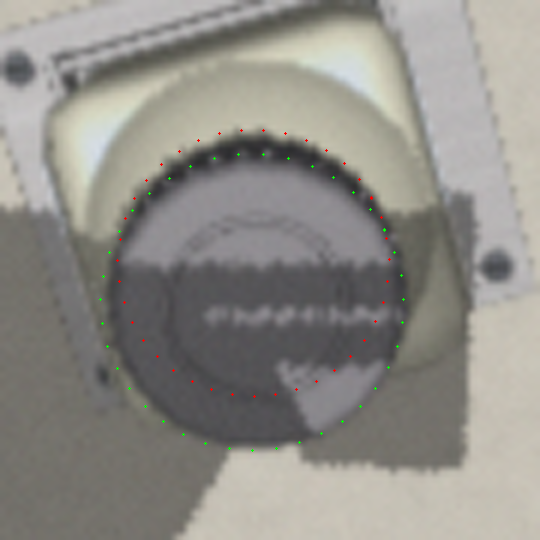

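Call:
carry_out --steps '[[[0.3, 0, 1, 0, 0, 0], [0.3, 0, 3, 0, 0, 0], [0.3, 0, 5, 0, 0, 0], [0.3, 0, 7, 0, 0, 0], [0.3, 0, 9, 0, 0, 0], [0.3, 0, 10.5, 0, 0, 0], [0.3, 0, 11.5, 0, 0, 0], [0.3, 0, 12, 0, 0, 0], [0.3, 0, 12, 0, 0, 0], [0.3, 0, 12, 0, 0, 0], [0.3, 0, 12, 0, 0, 0]]]'

```text
time: 3.23
ee_pos: [0.6191, 0.1719, 0.1415]
eef_rot: [0.867, 0.498, 0.001, 0.0]
ft_force: [1.1, 0.2, 0.5]
width: 0.0869
grip_force: 0.0
```

```bash
python3 - <<'E'
from bench import r
import numpy as np,cv2
from h import *
s=r.read_state();p=r.camera_params("wrist");I=r.camera("wrist")
print(s["time"],s["ee_pos"],np.round(s["joint_positions"],2),s["ft_force"])
b=I[:,:,::-1].copy()
for a in np.linspace(0,6.28,60):
    u,v=proj(p,[.6185+.025*np.cos(a),.1725+.025*np.sin(a),.173]);cv2.circle(b,(int(u),int(v)),0,(0,255,0),-1)
cv2.imwrite("pics/w2.png",b)
E
```

```text
3.2333 [0.61914849 0.17191736 0.14148128] [ 0.18  0.5  -0.72  1.45  0.33  1.31 -1.09] [1.11847062 0.16944354 0.5409679 ]
```

View pics/w2.png

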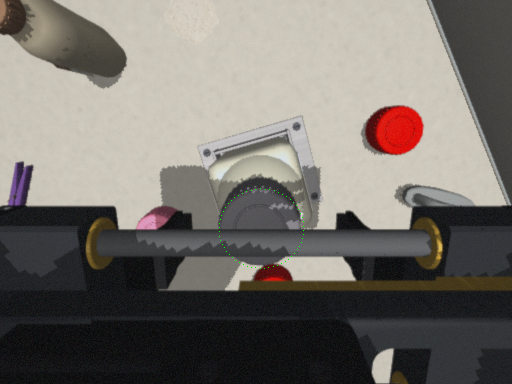

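The cap sits between the fingers and is centred: cap edges at columns 220–301, fingers at 178 and 343. Next I close the gripper.

Call:
carry_out --steps '[[[0, 0, 0, 0, 0, 0], [0, 0, 0, 0, 0, 0], [0, 0, 0, 0, 0, 0], [0, 0, 0, 0, 0, 0], [0, 0, 0, 0, 0, 0], [0, 0, 0, 0, 0, 0], [0, 0, 0, 0, 0, 0], [0, 0, 0, 0, 0, 0], [0, 0, 0, 0, 0, 0], [0, 0, 0, 0, 0, 0]]]' --hand 1 --squeeze 55

```text
time: 4.12
ee_pos: [0.618, 0.1723, 0.1404]
eef_rot: [0.867, 0.499, -0.0, -0.0]
ft_force: [-6.1, 1.0, 3.5]
width: 0.0447
grip_force: 55.3
```

Grip is firm, though the width reads 44.7 mm, likely because the pads give. I'll press down gently and watch the force.

Call:
carry_out --steps '[[[0, 0, 0.15, 0, 0, 0], [0, 0, 0.3, 0, 0, 0], [0, 0, 0.45, 0, 0, 0], [0, 0, 0.6, 0, 0, 0], [0, 0, 0.6, 0, 0, 0], [0, 0, 0.6, 0, 0, 0], [0, 0, 0.6, 0, 0, 0]]]'

```text
time: 4.7
ee_pos: [0.6181, 0.1724, 0.1359]
eef_rot: [0.867, 0.499, 0.0, -0.0]
ft_force: [-9.6, -0.7, 14.4]
width: 0.0452
grip_force: 56.5
```

```bash
python3 - <<'E'
from bench import r
import numpy as np,cv2
s=r.read_state();I=r.camera("scene")[130:220,180:270,::-1];J=r.camera("wrist")[150:300,150:370,::-1]
print(s["time"],s["ee_pos"],s["ft_force"],s["torque"],s["width"])
a=cv2.resize(I,(300,300));b=cv2.resize(J,(440,300));cv2.imwrite("pics/g.png",np.hstack([a,b]))
E
```

```text
4.7 [0.61813745 0.17239289 0.13585203] [-9.63851025 -0.72114102 14.38455181] [-0.07365276  2.31645818  0.04725339] 0.045240366192320164
```

View pics/g.png

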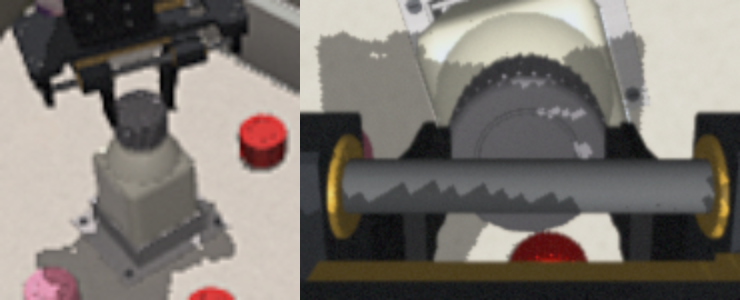

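Press force is 14 N at about 4.5 mm of travel. I'll add a little more press, trim the lateral bias, and check.

Call:
carry_out --steps '[[[0, -0.05, 0.1, 0, 0, 0], [0, -0.1, 0.2, 0, 0, 0], [0, -0.1, 0.2, 0, 0, 0], [0, -0.1, 0.2, 0, 0, 0]]]'

```text
time: 5.13
ee_pos: [0.6182, 0.1724, 0.1345]
eef_rot: [0.867, 0.498, 0.001, 0.001]
ft_force: [-7.3, -2.1, 16.2]
width: 0.0445
grip_force: 56.8
```

Call:
carry_out --steps '[[[0, 0, 0, 0, 0, -0.08], [0, 0, 0, 0, 0, -0.16], [0, 0, 0, 0, 0, -0.24], [0, 0, 0, 0, 0, -0.32], [0, 0, 0, 0, 0, -0.4], [0, 0, 0, 0, 0, -0.4], [0, 0, 0, 0, 0, -0.4]]]'

```text
time: 5.72
ee_pos: [0.618, 0.174, 0.1343]
eef_rot: [0.75, 0.661, 0.001, -0.0]
ft_force: [-6.6, 2.9, 14.6]
width: 0.0448
grip_force: 56.2
```

```bash
python3 - <<'E'
from bench import r
s=r.read_state();print(s["ft_force"],s["torque"],s["joint_positions"])
E
```

```text
[-6.57339313  2.91282381 14.61010238] [0.50519273 1.39990672 0.073213  ] [ 0.2280685   0.524235   -0.79246368  1.46125806  0.37683182  1.31055433
 -0.71827427]
```

Call:
carry_out --steps '[[[0, 0, 0.05, 0, 0, -0.08], [0, 0, 0.05, 0, 0, -0.16], [0, 0, 0.05, 0, 0, -0.24], [0, 0, 0.05, 0, 0, -0.32], [0, 0, 0.05, 0, 0, -0.4], [0, 0, 0.05, 0, 0, -0.48], [0, 0, 0.05, 0, 0, -0.56], [0, 0, 0.05, 0, 0, -0.64], [0, 0, 0.05, 0, 0, -0.72], [0, 0, 0.05, 0, 0, -0.8], [0, 0, 0.05, 0, 0, -0.88], [0, 0, 0.05, 0, 0, -0.96], [0, 0, 0.05, 0, 0, -1.05], [0, 0, 0.05, 0, 0, -1.05], [0, 0, 0.05, 0, 0, -1.05], [0, 0, 0.05, 0, 0, -1.05]]]'

```text
time: 7.05
ee_pos: [0.6192, 0.1735, 0.1342]
eef_rot: [0.318, 0.948, 0.002, 0.002]
ft_force: [-2.0, 2.0, 13.1]
width: 0.0452
grip_force: 56.5
```

```bash
python3 - <<'E'
from bench import r
import cv2,numpy as np
s=r.read_state();print(s["ft_force"],s["torque"],s["joint_positions"])
E
```

```text
[-1.95142922  1.98275294 13.07797311] [0.42494812 0.40788018 0.05292311] [ 0.34323425  0.5979632  -0.98466938  1.45469402  0.50175252  1.35107184
  0.25578878]
```

Torque stays low (0.05 Nm), so the cap turned with the fingers. Lifting slowly.

Call:
carry_out --steps '[[[0, 0, -0.2, 0, 0, 0], [0, 0, -0.4, 0, 0, 0], [0, 0, -0.6, 0, 0, 0], [0, 0, -0.8, 0, 0, 0], [0, 0, -1.1, 0, 0, 0], [0, 0, -1.4, 0, 0, 0], [0, 0, -1.4, 0, 0, 0]]]'

```text
time: 7.63
ee_pos: [0.618, 0.1721, 0.1461]
eef_rot: [0.318, 0.948, -0.0, 0.0]
ft_force: [-0.2, 0.1, 0.5]
width: 0.0449
grip_force: 55.3
```

Call:
carry_out --steps '[[[0, 0, -0.5, 0, 0, 0], [0, 0, -1.2, 0, 0, 0], [0, 0, -2, 0, 0, 0], [0, 0, -3, 0, 0, 0], [0, 0, -4, 0, 0, 0], [0, 0, -5, 0, 0, 0], [0, 0, -6, 0, 0, 0], [0, 0, -7, 0, 0, 0], [0, 0, -8, 0, 0, 0], [0, 0, -8.8, 0, 0, 0], [0, 0, -9.3, 0, 0, 0], [0, 0, -9.3, 0, 0, 0], [0, 0, -9.3, 0, 0, 0], [0, 0, -9.3, 0, 0, 0], [0, 0, -9.3, 0, 0, 0], [0, 0, -9.3, 0, 0, 0]]]'

```text
time: 8.97
ee_pos: [0.6176, 0.1721, 0.2383]
eef_rot: [0.318, 0.948, -0.0, -0.0]
ft_force: [0.4, -0.4, -0.5]
width: 0.0451
grip_force: 55.2
```

```bash
python3 - <<'E'
from bench import r
import cv2,numpy as np
I=r.camera("scene")[60:240,120:340,::-1];s=r.read_state();print(s["ft_force"],abs(np.array(s["joint_vel"])).max())
cv2.imwrite("pics/end.png",cv2.resize(I,None,fx=3,fy=3))
E
```

```text
[ 0.36786514  0.4941166  -0.21907189] 0.004371394587146618
```

View pics/end.png

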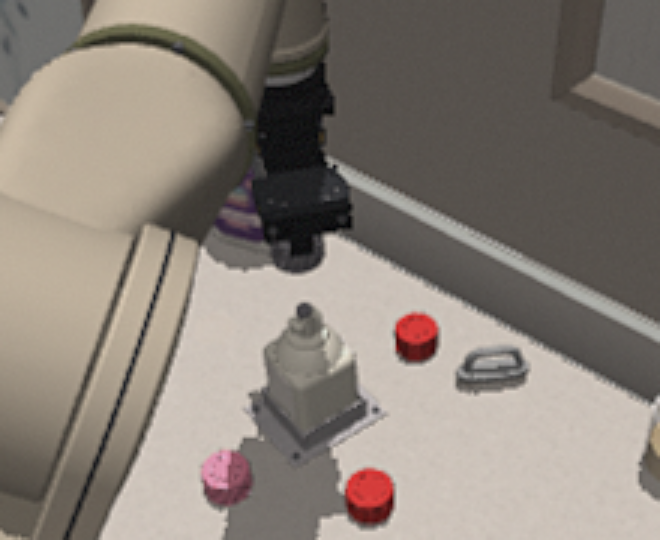

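The cap is held level by the fingers at crop (298,252). It is above the bare neck at (305,310), and the brush has not moved. Handing in.

```bash
python3 -c "
from bench import r
print(r.close_job())"
```

```text
the job is handed in; nothing more can be done
None
```

The safety cap came off by press, quarter turn and lift, and I handed the job in with the fingers holding it level and still, about 8 cm above the bottle's mouth; the verdict was not shown.

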